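Hold the hidden bolt head while the nut is run up

TASK

Wind the handwheel of the tightening fixture clockwise (seen from above) until the carriage is fully home against its stop, so that its slowly turning socket presses on the nut, and let go of the wheel. Then reach down into the narrow gap behind the bracket, grip the head of the bolt and hold it from turning, so that the nut turns on a standing bolt. Finish while still holding the bolt head: do not let go; leave the loose things around the fixture where they are.

Things in the scene. Friction and masses are not known exactly. Their poses are not given: they have to be found in the camera images.
- fixture: Tightening fixture fixed to the bench: aluminium base plate 150 x 370 x 20 mm (y = -190 to 180) with a grey gearbox (75 x 75, top at 90 mm) under a handwheel, a grey carriage with a dark socket, and a steel U bracket. Origin: on the bench (z = 0) under its middle; z up, y from the handwheel towards the bolt head, x across.
- gap_mouth (a point): Centre of the mouth of the gap, 108 mm above the bench, straight above the bolt head. The bracket is two upright steel plates 60 mm wide (x), 10 mm thick, tops at 108 mm: in the fixture's frame y = 85 to 95 mm (the nut on its -y side) and 139 to 149 mm. The 44 mm gap between them is open above and at both x ends; its floor is at 26 mm.
- wheel_axis (a point): Point on the handwheel's upright axis, at the height of the handle's grip (135 mm above the bench); in the fixture's frame at (0, -115, 135) mm. The wheel is a black disc of 112 mm diameter, its rim top at height 104 mm and a hub in its middle up to 110 mm.
- handle_mid (a point): Grip point of the handwheel's handle: an upright black round peg, 18 mm in diameter, from 105 to 155 mm above the bench, 45 mm from the wheel's axis; it spins freely on its own pin. This point is on the peg's axis at height 135 mm. Its own frame turns as the peg spins, so use only the position.
- handwheel (a joint): Turn of the handwheel, rad: grows clockwise seen from above; starts between 4 and 9, stops dead at 16 (carriage home). 2.5 mm of carriage travel per rad. Turning takes about 3 N at the handle; it stays where it is left.
- carriage (a joint): Travel of the carriage towards +y of the fixture, m: 0.040 is home, the steel lug on its +x side against the fixed stop post. The carriage block is 60 mm wide, 60 mm long, top at 100 mm; its sprung socket presses on the nut over the last 5 mm.
- bolt_head (a point): Dark steel hexagon bolt head in the gap, 24 mm across flats (27.7 mm over corners), 14 mm thick (along y). The point is its centre, 75 mm above the bench, in the fixture's frame at (0, 117, 75) mm, midway between the bracket's two plates. Its y axis is the bolt's axis, level, along the fixture's y; x and z turn with the bolt.
- bolt (a joint): Turn of the bolt about the fixture's +y, rad, any start value. Once the socket presses on the nut, nut and bolt turn together at about 0.9 rad/s with a torque of about 0.04 N m until the head is held. A held bolt shows a constant value.
- nut (a joint): Turn of the nut on the bolt, rad, about the fixture's +y: 0 and constant as long as the bolt turns along with it; it grows at about 0.8 rad/s once the bolt head is held.
- spanner: Loose steel spanner lying on the bench beyond the fixture, leave alone; origin at its middle underneath.
- threadlock: Loose white bottle, 40 mm in diameter, 90 mm tall, leave alone; origin under its centre.
- parts_bin: Loose grey open bin 150 x 110 x 60 mm past the bracket's end, leave alone; origin under its centre.
- driver: Loose screwdriver on the bench past the handwheel's end, leave alone; origin at its middle underneath.

How it is judged:
By the outcome, as a careful person would: the job done as asked, in the order asked, and still so for the second after the job is handed in, while the arm keeps its last pose, push and grip.
It also fails if it takes over 64 s, if anything falls off the work surface, if the arm or the gripper's body presses on something with over 40 N, if the wrist force passes 120 N, or if a joint passes its speed limit or range.

ROBOT

A 6-joint arm with a two-finger parallel gripper is mounted at the origin on the work surface. World frame = base frame: x ahead of the robot, y to its left, z up, the work surface at z = 0. Lengths are in m, angles in rad, forces in N, time in s.
With the tool pointing down it reaches from about 0.3 to 0.875 m from the base axis. Payload 6.4 kg.
Tool frame: the origin (TCP) lies between the finger pads; the fingertips stand 8 mm ahead of it and the grasp point (between the pads) lies 11 mm behind it; z points along the fingers, y is the direction in which the jaws open and shut (so a half turn about z gives the same grasp; the last joint's range is limited). The gripper opens to 85 mm and grips with 20 to 120 N. Pads are 22 mm wide; open, the fingers measure 114 mm over their backs; the gripper's body (76 mm by 85 mm) begins 54 mm behind the grasp point. The pads swing forward as they close: fully open they stand 13 mm farther back than shut.
Start: joints at [0.955, 0.181, 1.607, -0, 1.354, -0.206], TCP at [0.229, 0.527, 0.239] pointing down, gripper open.
Joint ranges: [-2.99, 2.99], [-0.89, 2.07], [0.3, 2.58], [-1.14, 4.28], [0, 2.63], [-3.12, 3.12]. Speed limits (rad/s): [2.57, 2.57, 3.01, 3.14, 3.14, 3.14].

INTERFACE

Orientations are given as a unit quaternion [w, x, y, z].
In Python, from bench import monitor, viewer, workorder, spotter gives the robot as it stands. The module is installed in compiled form; this text tells all that it offers.
- The arm moves only by the tool move_arm, never from a script. Its argument "motion" is a list of rows, each a list of 3 entries, a list of its own where there are three numbers: the shift along the tool's x, y, z in units of 60 mm (1.0 is 60 mm), then the turn, a rotation vector about the tool's x, y, z in units of 8 degrees (1.0 is 8 degrees), then the opening in per cent of the stroke, from 0 (shut) to 100 (fully open). In form: [[[dx, dy, dz], [rx, ry, rz], grip], ...]. A call has 1 to 10 rows; each row is the pose to reach, as a shift and turn from the pose commanded when the call began, along the tool's axes at that moment; what a row does not reach only later rows make up. A row lasts 1/8 s, in which the tool goes at most 62.5 mm and 10.7 degrees, less where a joint would pass 70% of its speed; a pose out of reach is approached as far as the arm can. A call with a gripper value outside its range is refused whole. The fingers move at their own pace and stop on an object; the grip force is fixed at half the most. Time passes only in rows, so rows that repeat a pose let the fingers close. It gives the time, the measured TCP pose, the force and the opening at its end, in the units of the state.
- monitor.get_obs(): the state, without advancing time (a new reading comes with each control period).
- viewer.camera(name): name is "scene" or "top" or "wrist"; returns the picture (420x560x3 uint8, blue, green, red); there is no depth.
- viewer.calibration(name): a dict with "fovy" (degrees; the focal length in pixels is half the picture's height over the tangent of half this angle, whatever the lens; pixels are square), "cx", "cy" (the principal point, pixels), "extrinsics" (4x4, takes a point from camera to world coordinates). Camera axes: x right, y down, z forward; pixel columns grow to the right and rows downward; lengths in m; the calibration is good to about 2 mm. The wrist camera is an equidistant fisheye: a pixel r from the principal point sees the ray r / f radians off the axis. A picture is of the moment at which its call begins: read the wrist's pose just before it. calibration takes no time and is no camera call; for the wrist camera it gives the pose at the moment of the call.
- workorder.hand_in(): hands the job in, once; it reports no verdict.
Trained networks look in the newest picture that a camera, given by its name, has taken for a name from the list of things; names that differ only in an ending like _2 or _b are one class to them, and where a whole thing is asked for, a point or a joint stands for the part that bears it (a point fixed in the world has none). Each returns a list of dicts, best first, with "score" (0 to 1); they miss things now and then, are a little off and sometimes report something else, mostly with a low value. They report only what shows in the picture. A call takes as long as a camera call.
- spotter.search_frame(camera, name): "centre" ([column, row] as shares, 0 to 1, of the picture: columns of its width, rows of its height, amid what is visible of it).
- spotter.outline_of(camera, name): "region" (420x560 bool, what is visible of it) and "centre" ([column, row] as shares, 0 to 1, of the picture: columns of its width, rows of its height, amid what is visible of it).
The state is a dict: "time_s": time; "q": joint angles; "dq": joint speeds; "joint_efforts": joint torques, N m; "eef_pos": TCP position; "eef_rot": TCP orientation; "wrist_force": force on the tool from outside, world axes, zero at the start; "torque": the same for the moment, N m; "opening": opening from 0.0 (shut) to 1.0 (fully open).
Only numpy, scipy, OpenCV 4.12 (cv2) and the standard library are available. Lean on these libraries where they do the work, as an engineer would, in place of code of your own. Each camera call takes 0.05 s, during which the arm holds its last target. There are 200 camera calls.

## Working session

There is one attempt and no reset: what is moved stays moved. The work goes in short steps, Python scripts to look and compute and a tool call to move; the robot and the scene stay as the last step left them, time stands still between calls to the robot, and variables do not carry over. Pictures are saved under pics/ and viewed, about 8 in all and at most 12, crops included, and the job is handed in when it is done.

Besides the shell and the picture viewer there is one more tool, called after "Emit:" as name(argument=value, ...) on one line, values as JSON. move_arm: Moves the arm, as the interface text tells. Its arguments: {"type":"object","properties":{"motion":{"type":"array","items":{"type":"array"}}},"required":["motion"]}

```bash
mkdir -p pics; cat > h.py <<'E'
import numpy as np, cv2
from bench import monitor, viewer, workorder, spotter
from scipy.spatial.transform import Rotation as R
def ray(cam,u,v,c=None):
    c=c or viewer.calibration(cam); f=210/np.tan(np.radians(c["fovy"])/2)
    x,y=u-c["cx"],v-c["cy"]; E=np.array(c["extrinsics"])
    if cam=="wrist":
        r=np.hypot(x,y); t=r/f; d=np.array([x/r*np.sin(t),y/r*np.sin(t),np.cos(t)]) if r>0 else np.array([0,0,1.])
    else: d=np.array([x/f,y/f,1])
    return E[:3,3],E[:3,:3]@d
def at_z(cam,u,v,z,c=None):
    o,d=ray(cam,u,v,c); return o+d*(z-o[2])/d[2]
def proj(cam,p,c=None):
    c=c or viewer.calibration(cam); f=210/np.tan(np.radians(c["fovy"])/2)
    E=np.array(c["extrinsics"]); q=E[:3,:3].T@(np.array(p)-E[:3,3])
    if cam=="wrist":
        s=np.hypot(q[0],q[1]); t=np.arctan2(s,q[2]); return np.array([c["cx"]+f*t*q[0]/s,c["cy"]+f*t*q[1]/s])
    return np.array([c["cx"]+f*q[0]/q[2],c["cy"]+f*q[1]/q[2]])
def pose():
    o=monitor.get_obs(); q=o["eef_rot"]; return np.array(o["eef_pos"]),R.from_quat([q[1],q[2],q[3],q[0]])
E
python3 - <<'E'
from h import *
o=monitor.get_obs(); print(o)
for c in ("top","scene"):
    im=viewer.camera(c); cv2.imwrite(f"pics/{c}0.png",im)
    k=viewer.calibration(c); print(c,k["fovy"],k["cx"],k["cy"],np.round(k["extrinsics"],3).tolist())
    for n,z in (("handwheel",.104),("handle_mid",.155),("carriage",.1),("bolt_head",.075),("fixture",.02),("threadlock",.045),("parts_bin",.03)):
        for r in spotter.search_frame(c,n)[:2]:
            u,v=r["centre"][0]*560,r["centre"][1]*420
            print(n,round(r["score"],2),round(u),round(v),np.round(at_z(c,u,v,z),3))
E
```

```text
{'time_s': 0.0, 'q': array([ 9.54708935e-01,  1.81559084e-01,  1.60803461e+00, -2.50129860e-05,
        1.35380847e+00, -2.06310476e-01]), 'dq': array([-0.0013885 , -0.00130127,  0.00133352,  0.00036212,  0.00065124,
       -0.00056077]), 'joint_efforts': array([-2.17205605e-03, -4.44875550e+01, -3.51330113e+01, -5.38386994e-04,
        9.46302986e-03,  1.31939950e-05]), 'eef_pos': array([0.22875019, 0.52693223, 0.23836115]), 'eef_rot': array([-3.50445850e-04,  2.03455222e-01,  9.79083834e-01, -8.34218347e-04]), 'wrist_force': array([ 0.1623718 , -0.21727316,  0.27463996]), 'torque': array([-0.00203117,  0.01254232,  0.01878754]), 'opening': 0.9993076459914118}
top 49.59725793348139 278.3522609969723 210.88742548311336 [[0.018, -0.995, 0.1, 0.484], [-1.0, -0.019, -0.006, 0.067], [0.008, -0.1, -0.995, 1.339], [0.0, 0.0, 0.0, 1.0]]
handle_mid 0.4 319 220 [ 0.581 -0.046  0.155]
handle_mid 0.39 369 250 [ 0.506 -0.178  0.155]
carriage 0.96 344 232 [ 0.555 -0.121  0.1  ]
bolt_head 0.43 308 219 [ 0.59  -0.024  0.075]
fixture 0.94 339 237 [ 0.544 -0.12   0.02 ]
fixture 0.51 345 233 [ 0.557 -0.136  0.02 ]
threadlock 0.73 306 155 [ 0.778 -0.02   0.045]
parts_bin 0.87 240 188 [0.679 0.17  0.03 ]
scene 43.31211330151486 279.27813443655964 206.92212863456785 [[0.348, 0.703, -0.62, 1.422], [0.937, -0.249, 0.244, -0.273], [0.017, -0.666, -0.746, 1.118], [0.0, 0.0, 0.0, 1.0]]
handwheel 0.68 167 211 [ 0.497 -0.216  0.104]
handle_mid 0.5 207 237 [ 0.653 -0.149  0.155]
handle_mid 0.42 183 201 [ 0.524 -0.175  0.155]
carriage 0.62 209 223 [ 0.567 -0.125  0.1  ]
bolt_head 0.72 189 295 [ 0.739 -0.221  0.075]
bolt_head 0.7 202 236 [ 0.582 -0.147  0.075]
fixture 0.67 205 238 [ 0.545 -0.137  0.02 ]
threadlock 0.72 280 290 [ 0.779 -0.012  0.045]
parts_bin 0.61 335 241 [0.678 0.18  0.03 ]
```

View pics/top0.png

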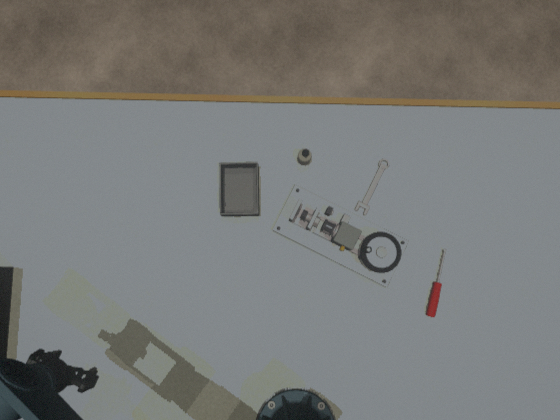

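View pics/scene0.png

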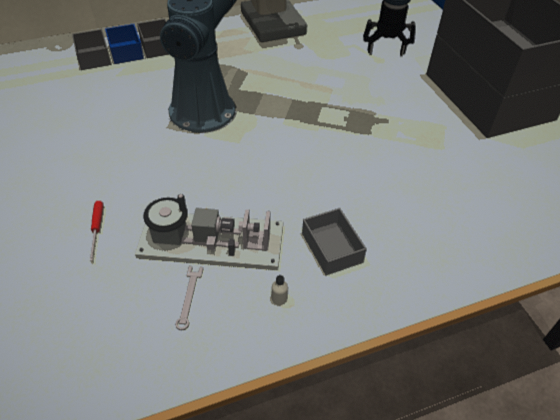

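The top view shows the wheel near (380,252), its handle near (369,250), the carriage at (344,232) and the bracket near (305,215). The scene view agrees. Next I fit the fixture pose roughly.

```bash
python3 - <<'E'
from h import *
P=[at_z("top",u,v,.02)[:2] for u,v in ((295,184),(408,240),(387,287),(273,231))]
P=np.array(P);print(P.round(3))
# corners 0:-? bracket end(y=180), wheel end (y=-190)
ydir=(P[0]+P[3]-P[1]-P[2])/2; print("len",np.linalg.norm(ydir),"wid",np.linalg.norm(P[0]-P[3]))
yaw=np.arctan2(-ydir[0],ydir[1]); print("yaw deg",np.degrees(yaw))
c=P.mean(0); y=ydir/np.linalg.norm(ydir); org=c+y*.005; print("origin",org)
x=np.array([y[1],-y[0]])
print("wheel pred",org-.115*y,"meas",at_z("top",380,252,.104), "handle",at_z("top",369,250,.155))
print("bolt",org+.117*y)
p,r=pose();M=r.as_matrix();print(p,M.round(3))
k=viewer.calibration("wrist");print(k["fovy"],k["cx"],k["cy"]);E=np.array(k["extrinsics"]);print((M.T@(E[:3,3]-p)).round(3),(M.T@E[:3,:3]).round(3))
E
```

```text
[[ 0.696  0.011]
 [ 0.538 -0.32 ]
 [ 0.402 -0.258]
 [ 0.557  0.073]]
len 0.36586216075195643 wid 0.15234951674083813
yaw deg -25.32572840408511
origin [ 0.55051759 -0.11899075]
wheel pred [ 0.50132475 -0.22293817] meas [ 0.50077747 -0.21877842  0.104     ] handle [ 0.50472609 -0.17836905  0.155     ]
bolt [ 0.60056595 -0.01323556]
[0.22907893 0.52744307 0.23932817] [[-0.917  0.398  0.   ]
 [ 0.398  0.917  0.   ]
 [ 0.     0.    -1.   ]]
65.70646984690485 280.57831155592226 212.39180458443587
[ 0.068 -0.    -0.135] [[ 0.    -0.965 -0.262]
 [ 1.    -0.     0.001]
 [-0.001 -0.262  0.965]]
```

Emit:
move_arm(motion=[[[-0.8, -0.8, -0.8], [0, 0, 1.2], 100], [[-1.7, -1.6, -1.2], [0, 0, 2.4], 100], [[-2.5, -2.4, -1.85], [0, 0, 3.6], 100], [[-3.3, -3.1, -1.85], [0, 0, 4.8], 100], [[-4.1, -3.9, -1.85], [0, 0, 6.0], 100], [[-4.9, -4.6, -1.85], [0, 0, 7.2], 100], [[-5.7, -5.4, -1.85], [0, 0, 8.4], 100], [[-6.5, -6.1, -1.85], [0, 0, 9.6], 100], [[-7.3, -6.9, -1.85], [0, 0, 10.8], 100], [[-8.1, -7.6, -1.85], [0, 0, 11.5], 100]])

```text
time_s: 2.05
eef_pos: [0.4667, -0.0261, 0.3506]
eef_rot: [0.0, 0.847, 0.532, 0.001]
wrist_force: [0.1, 0.8, -0.3]
opening: 0.997
```

```bash
cat > go.py <<'E'
# tool units needed to bring TCP to a world point with tool y at a given yaw (deg), tool down
from h import *
def need(t,yaw=None):
    p,r=pose();M=r.as_matrix();print("TCP",p.round(4),"tool-y yaw",np.degrees(np.arctan2(M[1,1],M[0,1])).round(1))
    print("units",(M.T@(np.array(t)-p)/.06).round(3))
    if yaw is not None:
        a=np.radians(yaw);y=np.array([np.cos(a),np.sin(a),0]);z=np.array([0,0,-1.]);T=np.column_stack([np.cross(y,z),y,z])
        print("turn",(R.from_matrix(M.T@T).as_rotvec(degrees=True)/8).round(3))
E
python3 -c "
from go import *
need([.53,-.165,.35],-25.3);print(monitor.get_obs()['q'].round(2))"
```

```text
TCP [ 0.4667 -0.0261  0.3506] tool-y yaw -25.7
units [-1.628  1.955  0.012]
turn [ 0.009 -0.003 -0.054]
[-0.31 -0.14  1.71  0.    1.57  0.14]
```

Emit:
move_arm(motion=[[[-0.8, 1.0, 0], [0, 0, 0], 100], [[-1.6, 1.95, 0], [0, 0, 0], 100], [[-1.6, 1.95, 0], [0, 0, 0], 100], [[-1.6, 1.95, 0], [0, 0, 0], 100]])

```text
time_s: 2.55
eef_pos: [0.5306, -0.1628, 0.3494]
eef_rot: [-0.001, 0.846, 0.533, -0.0]
wrist_force: [0.5, -0.5, -0.3]
opening: 1.0
```

```bash
python3 - <<'E'
from h import *
p,r=pose();print(p)
k=viewer.calibration("wrist");im=viewer.camera("wrist");cv2.imwrite("pics/w1.png",im);np.save("k1.npy",k,allow_pickle=True)
for n,z in (("handwheel",.104),("handle_mid",.155),("carriage",.1),("bolt_head",.075),("fixture",.02)):
    for s in spotter.search_frame("wrist",n)[:2]:
        u,v=s["centre"][0]*560,s["centre"][1]*420
        print(n,round(s["score"],2),round(u),round(v),np.round(at_z("wrist",u,v,z,k),3))
o=np.array([.5505,-.119]);y=np.array([.4277,.904]);x=np.array([.904,-.4277])
for n,(a,b,c) in dict(wheel=(0,-115,104),bolt=(0,117,75),c1=(75,180,20),c2=(-75,180,20),c3=(75,-190,20),c4=(-75,-190,20)).items():
    print(n,proj("wrist",[*(o+x*a/1e3+y*b/1e3),c/1e3],k).round())
E
```

```text
[ 0.53065    -0.16279313  0.34939476]
handwheel 0.68 283 229 [ 0.506 -0.216  0.104]
handle_mid 0.76 268 205 [ 0.511 -0.17   0.155]
carriage 0.81 283 141 [ 0.553 -0.12   0.1  ]
bolt_head 0.97 279 54 [ 0.596 -0.018  0.075]
fixture 0.96 280 138 [ 0.55  -0.117  0.02 ]
wheel [282. 236.]
bolt [281.  49.]
c1 [333.  18.]
c2 [228.  19.]
c3 [329. 263.]
c4 [234. 263.]
```

View pics/w1.png

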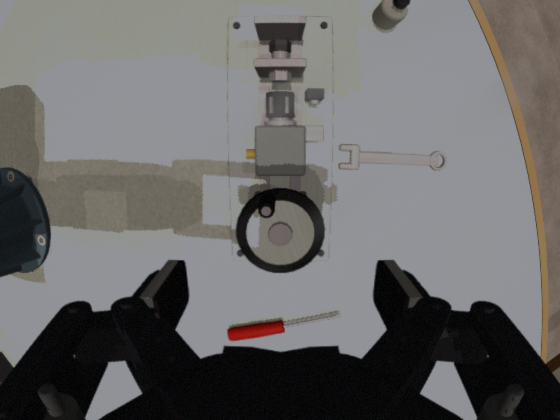

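The wrist view shows the whole fixture. The base corners are at (229,17), (331,17), (330,260) and (234,260). The wheel rim centre is at (280,231), the handle's top at (266,211), and the bolt head at (280,48). The carriage, about (280,150), stands well short of the stop. I fit the pose from these.

```bash
python3 - <<'E'
from h import *
from scipy.optimize import least_squares
k=np.load("k1.npy",allow_pickle=True).item()
pts=[((75,180,20),(331,17)),((-75,180,20),(229,17)),((75,-190,20),(330,260)),((0,-115,104),(280,231)),((0,-115,110),(280,234))]
def W(q,a):
    t=q[2];x=np.array([np.cos(t),np.sin(t)]);y=np.array([-x[1],x[0]]);return [*(q[:2]+x*a[0]/1e3+y*a[1]/1e3),a[2]/1e3]
f=lambda q:np.concatenate([proj("wrist",W(q,a),k)-b for a,b in pts])
s=least_squares(f,[.55,-.119,-.4421]);print(s.x.round(4),np.degrees(s.x[2]),s.fun.round(1))
np.save("fix.npy",s.x)
for n,a in dict(wheel=(0,-115,135),bolt=(0,117,75)).items(): print(n,np.round(W(s.x,a),4))
h=at_z("wrist",266,211,.155,k);w=W(s.x,(0,-115,135));d=h[:2]-w[:2];print("handle",h,np.linalg.norm(d),np.degrees(np.arctan2(d[1],d[0])))
# carriage: visible top edges rows: +y edge ~126, -y edge ~175
for v in(126,175):
    c=at_z("wrist",280,v,.1,k)[:2]-s.x[:2];y=np.array([-np.sin(s.x[2]),np.cos(s.x[2])]);print("carr edge y",c@y)
from go import *
need([*(w[:2]+d/np.linalg.norm(d)*.045),.20])
im=cv2.imread("pics/w1.png");cv2.imwrite("pics/w1c.png",cv2.resize(im[0:280,210:350],None,fx=4,fy=4,interpolation=cv2.INTER_CUBIC)[:,:][::1][: 600*2:2,::] if 0 else cv2.resize(im[10:280,205:355],(330,594)))
E
```

```text
[ 0.5515 -0.1147 -0.4435] -25.41144080360803 [ 1.1 -1.3 -1.4 -0.8 -1.2  0.3  0.6  1.4  0.6 -0. ]
wheel [ 0.5021 -0.2186  0.135 ]
bolt [ 0.6017 -0.009   0.075 ]
handle [ 0.50610864 -0.17508848  0.155     ] 0.04364946036760115 84.74637000262403
carr edge y 0.013987207618180847
carr edge y -0.04432423793992221
TCP [ 0.5304 -0.1598  0.3506] tool-y yaw -25.4
units [-0.382 -0.266  2.51 ]
```

```bash
python3 -c "
import cv2
im=cv2.imread('pics/w1.png');cv2.imwrite('pics/w1d.png',cv2.resize(im[80:270,220:350],None,fx=3,fy=3,interpolation=cv2.INTER_CUBIC))"
```

```text
(no output)
```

View pics/w1d.png

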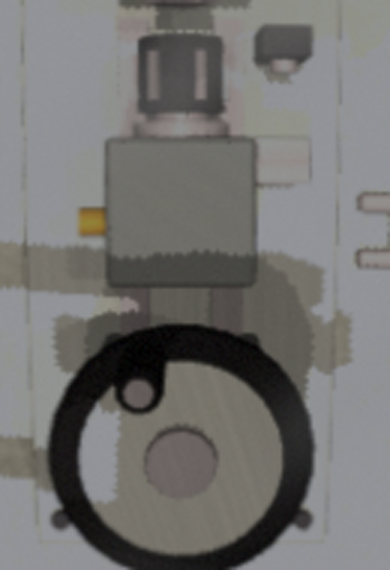

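The crop confirms the handle top at about (266,212), the rim centre at about (280,229), and the lug some 25 px (about 28 mm) short of the post. The fit fits to about 1 px and the handle radius comes out at 44 mm, so I go down onto the peg.

Emit:
move_arm(motion=[[[-0.38, -0.27, 0.9], [0, 0, 0], 70], [[-0.38, -0.27, 1.8], [0, 0, 0], 70], [[-0.38, -0.27, 2.5], [0, 0, 0], 70], [[-0.38, -0.27, 3.1], [0, 0, 0], 70], [[-0.38, -0.27, 3.5], [0, 0, 0], 70], [[-0.38, -0.27, 3.78], [0, 0, 0], 70], [[-0.38, -0.27, 3.78], [0, 0, 0], 60], [[-0.38, -0.27, 3.78], [0, 0, 0], 60]])

```text
time_s: 3.85
eef_pos: [0.5069, -0.1748, 0.1246]
eef_rot: [0.001, 0.846, 0.534, 0.0]
wrist_force: [0.6, 0.4, 0.4]
opening: 0.601
```

```bash
python3 - <<'E'
from h import *
p,r=pose();print(p,monitor.get_obs()["opening"])
k=viewer.calibration("wrist");im=viewer.camera("wrist");cv2.imwrite("pics/w2.png",im)
for z in(.105,.135,.155): print(z,proj("wrist",[.5063,-.1738,z],k).round(1),"tcp",proj("wrist",[p[0],p[1],z],k).round(1))
E
```

```text
[ 0.50688761 -0.17484639  0.12455663] 0.6008121345222155
0.105 [281.1 256.6] tcp [283.  257.8]
0.135 [281.3 283.7] tcp [283.6 285.1]
0.155 [281.5 308.4] tcp [284.1 309.9]
```

View pics/w2.png

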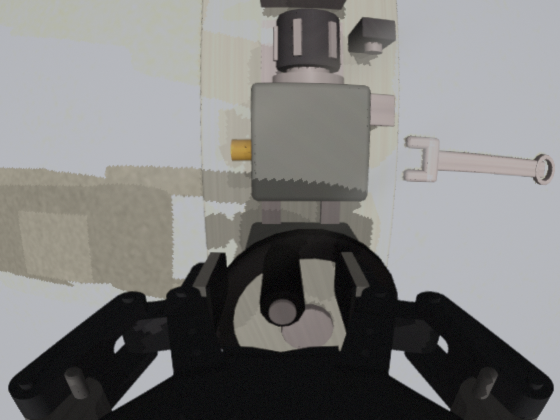

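The peg's top shows at (282,312) between the pads, against a predicted (281.5,308), so it is well placed. I close on it.

Emit:
move_arm(motion=[[[0, 0, 0], [0, 0, 0], 0], [[0, 0, 0], [0, 0, 0], 0], [[0, 0, 0], [0, 0, 0], 0], [[0, 0, 0], [0, 0, 0], 0], [[0, 0, 0], [0, 0, 0], 0], [[0, 0, 0], [0, 0, 0], 0]])

```text
time_s: 4.65
eef_pos: [0.5066, -0.175, 0.1243]
eef_rot: [0.001, 0.846, 0.534, 0.0]
wrist_force: [0.5, 0.1, 6.1]
opening: 0.193
```

```bash
cat > circ.py <<'E'
# clockwise circle rows in tool units about the wheel axis, from the present tool place
from h import *
import sys
def rows(n,step,axis):
    p,r=pose();M=r.as_matrix();d=(p-axis)[:2];a0=np.arctan2(d[1],d[0]);rad=np.hypot(*d)
    print("TCP",p.round(4),"radius",rad.round(4),"ang",np.degrees(a0).round(1),"open",monitor.get_obs()["opening"].round(3),"F",monitor.get_obs()["wrist_force"].round(1))
    for i in range(1,n+1):
        a=a0-np.radians(step*i);t=np.array([axis[0]+.045*np.cos(a),axis[1]+.045*np.sin(a),p[2]])
        print((M.T@(t-p)/.06).round(2).tolist()[:2],end=" ")
    print()
E
python3 -c "
from circ import *
rows(10,15,np.array([.5021,-.2186,0]))"
```

```text
Traceback (most recent call last):
  File "circ.py", line 6, in rows
    print("TCP",p.round(4),"radius",rad.round(4),"ang",np.degrees(a0).round(1),"open",monitor.get_obs()["opening"].round(3),"F",monitor.get_obs()["wrist_force"].round(1))
                                                                                      ^^^^^^^^^^^^^^^^^^^^^^^^^^^^^^^^^^
AttributeError: 'float' object has no attribute 'round'
```

```bash
sed -i 's/monitor.get_obs()\["opening"\].round(3)/round(monitor.get_obs()["opening"],3)/' circ.py
python3 -c "
from circ import *
rows(10,15,np.array([.5021,-.2186,0]))"
```

```text
TCP [ 0.5066 -0.175   0.1243] radius 0.0439 ang 84.1 open 0.193 F [0.5 0.1 6.1]
[0.06, 0.19] [0.05, 0.38] [-0.01, 0.57] [-0.12, 0.73] [-0.26, 0.86] [-0.44, 0.95] [-0.63, 0.99] [-0.83, 0.98] [-1.01, 0.92] [-1.18, 0.82]
```

Emit:
move_arm(motion=[[[0.06, 0.19, 0], [0, 0, 0], 0], [[0.05, 0.38, 0], [0, 0, 0], 0], [[-0.01, 0.57, 0], [0, 0, 0], 0], [[-0.12, 0.73, 0], [0, 0, 0], 0], [[-0.26, 0.86, 0], [0, 0, 0], 0], [[-0.44, 0.95, 0], [0, 0, 0], 0], [[-0.63, 0.99, 0], [0, 0, 0], 0], [[-0.83, 0.98, 0], [0, 0, 0], 0], [[-1.01, 0.92, 0], [0, 0, 0], 0], [[-1.18, 0.82, 0], [0, 0, 0], 0]])

```text
time_s: 5.9
eef_pos: [0.5204, -0.2609, 0.1242]
eef_rot: [0.001, 0.846, 0.534, 0.0]
wrist_force: [1.9, 1.2, 8.5]
opening: 0.195
```

```bash
python3 -c "
from circ import *
rows(10,20,np.array([.5021,-.2186,0]))"
```

```text
TCP [ 0.5204 -0.2609  0.1242] radius 0.0461 ang -66.6 open 0.195 F [1.9 1.2 8.5]
[-0.15, -0.22] [-0.24, -0.46] [-0.23, -0.72] [-0.14, -0.97] [0.03, -1.16] [0.26, -1.29] [0.52, -1.33] [0.78, -1.28] [1.0, -1.14] [1.16, -0.94]
```

Emit:
move_arm(motion=[[[-0.15, -0.22, 0], [0, 0, 0], 0], [[-0.24, -0.46, 0], [0, 0, 0], 0], [[-0.23, -0.72, 0], [0, 0, 0], 0], [[-0.14, -0.97, 0], [0, 0, 0], 0], [[0.03, -1.16, 0], [0, 0, 0], 0], [[0.26, -1.29, 0], [0, 0, 0], 0], [[0.52, -1.33, 0], [0, 0, 0], 0], [[0.78, -1.28, 0], [0, 0, 0], 0], [[1.0, -1.14, 0], [0, 0, 0], 0], [[1.16, -0.94, 0], [0, 0, 0], 0]])

```text
time_s: 7.15
eef_pos: [0.499, -0.1745, 0.1242]
eef_rot: [0.002, 0.846, 0.534, -0.001]
wrist_force: [-1.7, -11.8, 6.1]
opening: 0.198
```

```bash
python3 - <<'E'
from circ import *
rows(10,12,np.array([.5021,-.2186,0]))
k=viewer.calibration("wrist");im=viewer.camera("wrist");cv2.imwrite("pics/w3.png",im[:, 60:520])
E
```

```text
TCP [ 0.499  -0.1745  0.1242] radius 0.0442 ang 94.0 open 0.198 F [ -1.7 -11.8   6.1]
[0.07, 0.14] [0.11, 0.29] [0.1, 0.45] [0.07, 0.6] [0.0, 0.74] [-0.09, 0.87] [-0.21, 0.97] [-0.34, 1.05] [-0.49, 1.1] [-0.65, 1.11]
```

View pics/w3.png

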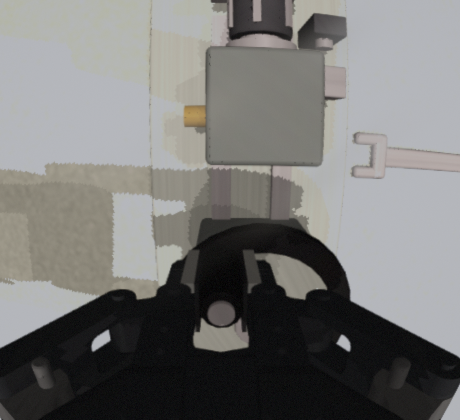

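The carriage has moved on. The lug's front edge is at about row 66 and the post at about row 45, so roughly 10 mm (about 4 rad) remain. I go on clockwise.

Emit:
move_arm(motion=[[[0.07, 0.14, 0], [0, 0, 0], 0], [[0.11, 0.29, 0], [0, 0, 0], 0], [[0.1, 0.45, 0], [0, 0, 0], 0], [[0.07, 0.6, 0], [0, 0, 0], 0], [[0.0, 0.74, 0], [0, 0, 0], 0], [[-0.09, 0.87, 0], [0, 0, 0], 0], [[-0.21, 0.97, 0], [0, 0, 0], 0], [[-0.34, 1.05, 0], [0, 0, 0], 0], [[-0.49, 1.1, 0], [0, 0, 0], 0], [[-0.65, 1.11, 0], [0, 0, 0], 0]])

```text
time_s: 8.45
eef_pos: [0.5434, -0.2371, 0.1243]
eef_rot: [0.001, 0.846, 0.534, 0.001]
wrist_force: [7.0, 0.5, 4.7]
opening: 0.195
```

```bash
python3 - <<'E'
from circ import *
rows(8,10,np.array([.5021,-.2186,0]))
E
```

```text
TCP [ 0.5434 -0.2371  0.1243] radius 0.0453 ang -24.1 open 0.195 F [7.  0.5 4.7]
[-0.13, -0.01] [-0.26, -0.04] [-0.38, -0.1] [-0.49, -0.17] [-0.58, -0.26] [-0.66, -0.36] [-0.72, -0.48] [-0.75, -0.61]
```

Emit:
move_arm(motion=[[[-0.13, -0.01, 0], [0, 0, 0], 0], [[-0.26, -0.04, 0], [0, 0, 0], 0], [[-0.38, -0.1, 0], [0, 0, 0], 0], [[-0.49, -0.17, 0], [0, 0, 0], 0], [[-0.58, -0.26, 0], [0, 0, 0], 0], [[-0.66, -0.36, 0], [0, 0, 0], 0]])

```text
time_s: 9.2
eef_pos: [0.5059, -0.2645, 0.1243]
eef_rot: [0.002, 0.846, 0.534, 0.0]
wrist_force: [2.0, -2.5, 6.6]
opening: 0.19
```

```bash
python3 - <<'E'
from circ import *
rows(8,10,np.array([.5021,-.2186,0]))
k=viewer.calibration("wrist");im=viewer.camera("wrist");cv2.imwrite("pics/w4.png",im[:300, 60:520])
E
```

```text
TCP [ 0.5059 -0.2645  0.1243] radius 0.0461 ang -85.2 open 0.19 F [ 2.  -2.5  6.6]
[-0.04, -0.13] [-0.07, -0.25] [-0.09, -0.38] [-0.08, -0.51] [-0.04, -0.64] [0.01, -0.76] [0.09, -0.87] [0.18, -0.96]
```

View pics/w4.png

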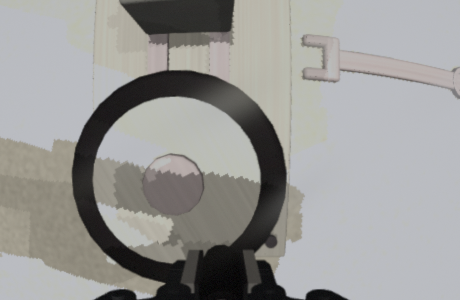

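This frame shows the wheel with its handle at the bottom; the carriage is out of view. The wheel has turned about 9.2 rad so far and the stop may be near, so I take smaller bites and watch the force.

Emit:
move_arm(motion=[[[-0.02, -0.07, 0], [0, 0, 0], 0], [[-0.04, -0.13, 0], [0, 0, 0], 0], [[-0.06, -0.19, 0], [0, 0, 0], 0], [[-0.07, -0.25, 0], [0, 0, 0], 0], [[-0.07, -0.25, 0], [0, 0, 0], 0]])

```text
time_s: 9.88
eef_pos: [0.4898, -0.2628, 0.1243]
eef_rot: [0.002, 0.846, 0.534, -0.001]
wrist_force: [-1.2, -8.1, 5.6]
opening: 0.191
```

```bash
python3 - <<'E'
from circ import *
rows(8,10,np.array([.5021,-.2186,0]))
E
```

```text
TCP [ 0.4898 -0.2628  0.1243] radius 0.0459 ang -105.6 open 0.191 F [-1.2 -8.1  5.6]
[0.0, -0.13] [0.02, -0.26] [0.05, -0.39] [0.1, -0.51] [0.18, -0.61] [0.27, -0.71] [0.38, -0.78] [0.5, -0.84]
```

Emit:
move_arm(motion=[[[0.0, -0.07, 0], [0, 0, 0], 0], [[0.0, -0.13, 0], [0, 0, 0], 0], [[0.01, -0.2, 0], [0, 0, 0], 0], [[0.02, -0.26, 0], [0, 0, 0], 0], [[0.05, -0.39, 0], [0, 0, 0], 0]])

```text
time_s: 10.5
eef_pos: [0.4694, -0.2505, 0.1242]
eef_rot: [0.002, 0.846, 0.534, -0.002]
wrist_force: [-2.7, -6.4, 8.5]
opening: 0.191
```

```bash
python3 - <<'E'
from circ import *
rows(8,10,np.array([.5021,-.2186,0]))
E
```

```text
TCP [ 0.4694 -0.2505  0.1242] radius 0.0457 ang -135.7 open 0.191 F [-2.7 -6.4  8.5]
[0.07, -0.11] [0.14, -0.22] [0.23, -0.31] [0.34, -0.39] [0.46, -0.44] [0.59, -0.48] [0.72, -0.49] [0.85, -0.48]
```

Emit:
move_arm(motion=[[[0.03, -0.06, 0], [0, 0, 0], 0], [[0.07, -0.11, 0], [0, 0, 0], 0], [[0.14, -0.22, 0], [0, 0, 0], 0], [[0.23, -0.31, 0], [0, 0, 0], 0], [[0.23, -0.31, 0], [0, 0, 0], 0]])

```text
time_s: 11.12
eef_pos: [0.4579, -0.2277, 0.1241]
eef_rot: [-0.0, 0.846, 0.534, -0.002]
wrist_force: [-6.9, -0.9, 14.2]
opening: 0.193
```

```bash
python3 - <<'E'
from circ import *
rows(8,10,np.array([.5021,-.2186,0]))
E
```

```text
TCP [ 0.4579 -0.2277  0.1241] radius 0.0451 ang -168.4 open 0.193 F [-6.9 -0.9 14.2]
[0.11, -0.07] [0.23, -0.12] [0.36, -0.14] [0.49, -0.15] [0.62, -0.13] [0.75, -0.09] [0.86, -0.03] [0.96, 0.05]
```

Emit:
move_arm(motion=[[[0.05, -0.04, 0], [0, 0, 0], 0], [[0.11, -0.07, 0], [0, 0, 0], 0], [[0.17, -0.1, 0], [0, 0, 0], 0], [[0.23, -0.12, 0], [0, 0, 0], 0], [[0.23, -0.12, 0], [0, 0, 0], 0]])

```text
time_s: 11.75
eef_pos: [0.4579, -0.212, 0.1242]
eef_rot: [-0.0, 0.846, 0.534, -0.001]
wrist_force: [-5.5, 0.6, 13.8]
opening: 0.196
```

```bash
python3 - <<'E'
from circ import *
rows(8,10,np.array([.5021,-.2186,0]))
im=viewer.camera("wrist");cv2.imwrite("pics/w5.png",im[:300, 60:520])
E
```

```text
TCP [ 0.4579 -0.212   0.1242] radius 0.0447 ang 171.5 open 0.196 F [-5.5  0.6 13.8]
[0.13, -0.03] [0.26, -0.04] [0.39, -0.02] [0.51, 0.02] [0.63, 0.08] [0.73, 0.17] [0.82, 0.26] [0.89, 0.37]
```

View pics/w5.png

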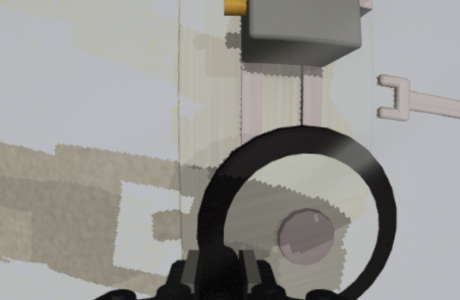

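The carriage's rear edge is well forward now, with the wheel at about 11 rad of at most 12. I take small bites from here.

Emit:
move_arm(motion=[[[0.07, -0.02, 0], [0, 0, 0], 0], [[0.13, -0.03, 0], [0, 0, 0], 0], [[0.2, -0.04, 0], [0, 0, 0], 0], [[0.26, -0.04, 0], [0, 0, 0], 0], [[0.26, -0.04, 0], [0, 0, 0], 0]])

```text
time_s: 12.42
eef_pos: [0.4633, -0.197, 0.1242]
eef_rot: [0.0, 0.846, 0.534, -0.001]
wrist_force: [-1.8, -0.1, 11.3]
opening: 0.196
```

```bash
python3 - <<'E'
from circ import *
rows(8,10,np.array([.5021,-.2186,0]))
E
```

```text
TCP [ 0.4633 -0.197   0.1242] radius 0.0444 ang 150.9 open 0.196 F [-1.8 -0.1 11.3]
[0.13, 0.01] [0.25, 0.05] [0.37, 0.11] [0.47, 0.2] [0.56, 0.29] [0.62, 0.41] [0.67, 0.53] [0.7, 0.66]
```

Emit:
move_arm(motion=[[[0.07, 0.0, 0], [0, 0, 0], 0], [[0.13, 0.01, 0], [0, 0, 0], 0], [[0.19, 0.03, 0], [0, 0, 0], 0], [[0.25, 0.05, 0], [0, 0, 0], 0], [[0.25, 0.05, 0], [0, 0, 0], 0]])

```text
time_s: 13.05
eef_pos: [0.4693, -0.1888, 0.1241]
eef_rot: [0.001, 0.845, 0.534, -0.006]
wrist_force: [-17.2, -19.2, 13.0]
opening: 0.193
```

```bash
python3 - <<'E'
from circ import *
rows(8,10,np.array([.5021,-.2186,0]))
E
```

```text
TCP [ 0.4693 -0.1888  0.1241] radius 0.0443 ang 137.8 open 0.193 F [-17.2 -19.2  13. ]
[0.12, 0.04] [0.24, 0.11] [0.33, 0.19] [0.41, 0.3] [0.48, 0.41] [0.52, 0.54] [0.54, 0.66] [0.53, 0.8]
```

The force now opposes the motion tangentially with 26 N after 11.6 rad, so the wheel is at the stop. I release, rise and look.

Emit:
move_arm(motion=[[[0, 0, 0], [0, 0, 0], 45], [[0, 0, 0], [0, 0, 0], 60], [[0, 0, 0], [0, 0, 0], 60], [[0, 0, -0.5], [0, 0, 0], 60], [[0, 0, -1.2], [0, 0, 0], 60], [[0.8, 0, -2.0], [0, 0, 0], 60], [[1.6, 0.3, -2.4], [0, 0, 0], 60], [[2.4, 0.5, -2.4], [0, 0, 0], 60], [[2.4, 0.5, -2.4], [0, 0, 0], 60], [[2.4, 0.5, -2.4], [0, 0, 0], 60]])

```text
time_s: 14.3
eef_pos: [0.5614, -0.0667, 0.2665]
eef_rot: [-0.001, 0.845, 0.534, -0.001]
wrist_force: [1.0, 0.0, -0.9]
opening: 0.608
```

```bash
python3 - <<'E'
from h import *
p,r=pose();print(p)
k=viewer.calibration("wrist");im=viewer.camera("wrist");p2,_=pose();print(p2);cv2.imwrite("pics/w6.png",cv2.resize(im[:330,170:400],None,fx=1.8,fy=1.8,interpolation=cv2.INTER_CUBIC));np.save("k6.npy",k,allow_pickle=True)
for s in spotter.search_frame("wrist","bolt_head")[:2]:
    u,v=s["centre"][0]*560,s["centre"][1]*420; print(s["score"],u,v,at_z("wrist",u,v,.08,k))
print("pred bolt",proj("wrist",[.6017,-.009,.08],k))
E
```

```text
[ 0.56143647 -0.06667746  0.26654055]
[ 0.56126977 -0.06725396  0.26660611]
0.59 290.584 130.788 [ 0.59516183 -0.01464275  0.08      ]
pred bolt [294.17573951 122.8130524 ]
```

View pics/w6.png

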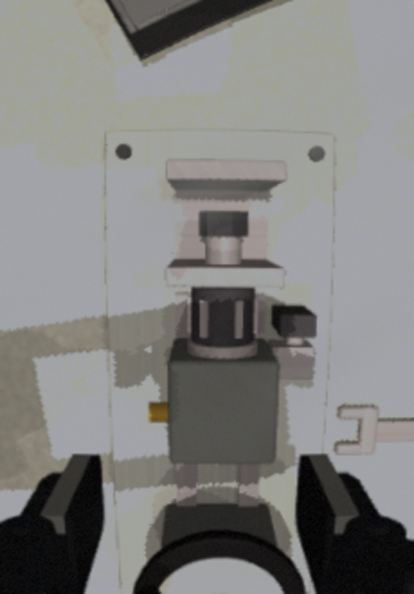

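The lug now meets the post, with the lug front at crop row ~345 against the post. The bolt head is at crop (224,223), which is image (294.4,124), against a predicted (294.2,122.8). I check this against the plate tops and work out the move.

```bash
python3 - <<'E'
from go import *
k=np.load("k6.npy",allow_pickle=True).item();q=np.load("fix.npy")
x=np.array([np.cos(q[2]),np.sin(q[2])]);y=np.array([-x[1],x[0]])
def crop(a,b,c): return ((proj("wrist",[*(q[:2]+x*a/1e3+y*b/1e3),c/1e3],k)-[170,0])*1.8).round()
for a in ((-30,149,108),(30,139,108),(-30,95,108),(30,85,108),(-12,124,87),(12,110,87),(75,180,20),(-75,180,20)): print(a,crop(*a))
b=q[:2]+y*.117; print(b)
need([*b,.155],-25.41); need([*b,.064],-25.41)
E
```

```text
(-30, 149, 108) [165. 157.]
(30, 139, 108) [286. 178.]
(-30, 95, 108) [165. 264.]
(30, 85, 108) [285. 285.]
(-12, 124, 87) [201. 208.]
(12, 110, 87) [246. 234.]
(75, 180, 20) [335. 131.]
(-75, 180, 20) [104. 128.]
[ 0.60166668 -0.00900066]
TCP [ 0.5613 -0.0676  0.2668] tool-y yaw -25.5
units [1.173 0.189 1.862]
turn [-0.009  0.003 -0.015]
TCP [ 0.5613 -0.0676  0.2668] tool-y yaw -25.5
units [1.173 0.191 3.379]
turn [-0.009  0.003 -0.015]
```

Emit:
move_arm(motion=[[[0.6, 0.1, 0.5], [0, 0, 0], 55], [[1.17, 0.19, 1.0], [0, 0, 0], 55], [[1.17, 0.19, 1.5], [0, 0, 0], 55], [[1.17, 0.19, 1.86], [0, 0, 0], 55], [[1.17, 0.19, 1.86], [0, 0, 0], 55]])

```text
time_s: 15.02
eef_pos: [0.6006, -0.0092, 0.1536]
eef_rot: [-0.002, 0.846, 0.533, -0.002]
wrist_force: [-0.2, 0.3, -0.4]
opening: 0.549
```

```bash
python3 - <<'E'
from go import *
q=np.load("fix.npy");x=np.array([np.cos(q[2]),np.sin(q[2])]);y=np.array([-x[1],x[0]]);b=q[:2]+y*.117
need([*b,.064],-25.41)
k=viewer.calibration("wrist");im=viewer.camera("wrist");cv2.imwrite("pics/w7.png",im[100:,130:430])
for a in ((-30,149,108),(30,139,108),(-30,95,108),(30,85,108),(0,117,87)): print(a,(proj("wrist",[*(q[:2]+x*a[0]/1e3+y*a[1]/1e3),a[2]/1e3],k)-[130,100]).round())
E
```

```text
TCP [ 0.6006 -0.0092  0.1536] tool-y yaw -25.6
units [0.013 0.022 1.493]
turn [-0.033  0.009 -0.02 ]
(-30, 149, 108) [102.  86.]
(30, 139, 108) [207. 103.]
(-30, 95, 108) [106. 173.]
(30, 85, 108) [202. 187.]
(0, 117, 87) [154. 128.]
```

View pics/w7.png

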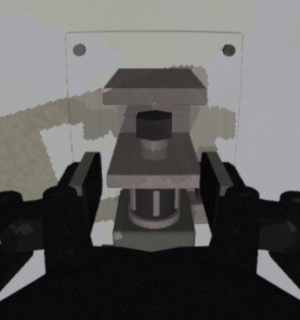

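The plates and bolt head at (154,124) match the prediction to 1–2 px, and the fingers straddle the bracket. I descend to grasp height.

Emit:
move_arm(motion=[[[0.01, 0.02, 0.3], [0, 0, 0], 55], [[0.01, 0.02, 0.6], [0, 0, 0], 55], [[0.01, 0.02, 0.9], [0, 0, 0], 55], [[0.01, 0.02, 1.2], [0, 0, 0], 55], [[0.01, 0.02, 1.48], [0, 0, 0], 55], [[0.01, 0.02, 1.48], [0, 0, 0], 55], [[0.01, 0.02, 1.48], [0, 0, 0], 55]])

```text
time_s: 15.95
eef_pos: [0.6043, -0.0085, 0.0673]
eef_rot: [0.0, 0.846, 0.534, 0.0]
wrist_force: [0.6, 0.2, 0.2]
opening: 0.549
```

Emit:
move_arm(motion=[[[0, 0, 0], [0, 0, 0], 0], [[0, 0, 0], [0, 0, 0], 0], [[0, 0, 0], [0, 0, 0], 0], [[0, 0, 0], [0, 0, 0], 0], [[0, 0, 0], [0, 0, 0], 0], [[0, 0, 0], [0, 0, 0], 0], [[0, 0, 0], [0, 0, 0], 0], [[0, 0, 0], [0, 0, 0], 0]])

```text
time_s: 16.95
eef_pos: [0.6033, -0.008, 0.0682]
eef_rot: [-0.001, 0.846, 0.534, -0.0]
wrist_force: [-6.4, 2.6, 7.1]
opening: 0.269
```

```bash
python3 - <<'E'
from go import *
o=monitor.get_obs();print(o["opening"],o["opening"]*85,o["wrist_force"],o["torque"],pose()[0])
im=viewer.camera("wrist");im2=viewer.camera("scene")
cv2.imwrite("pics/w8.png",np.hstack([im[60:,130:430],cv2.resize(im2[180:280,130:300],(612,360))[:, :480]]))
E
```

```text
0.26929478999684214 22.890057149731582 [-6.39184519  2.57304102  7.13400788] [0.29180648 1.01619206 0.0595129 ] [ 0.60333053 -0.00800533  0.06818689]
```

View pics/w8.png

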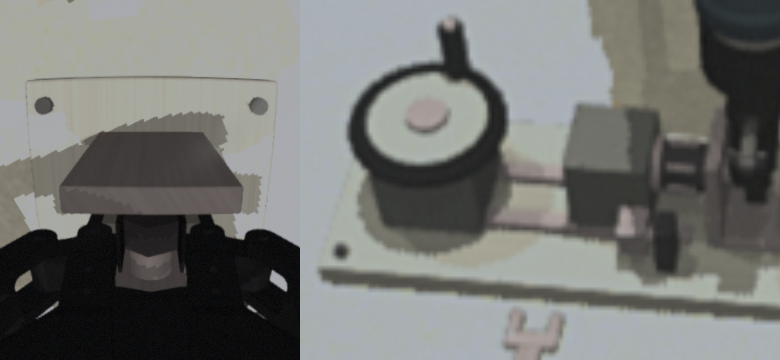

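The opening is 22.9 mm. The 18 mm peg read 16.4 mm, so this corresponds to about 24 mm: the jaws are across the flats. In the pictures the fingers hold the head inside the gap. I check over time that the socket turns while the head stands.

Emit:
move_arm(motion=[[[0, 0, 0], [0, 0, 0], 0], [[0, 0, 0], [0, 0, 0], 0], [[0, 0, 0], [0, 0, 0], 0], [[0, 0, 0], [0, 0, 0], 0], [[0, 0, 0], [0, 0, 0], 0], [[0, 0, 0], [0, 0, 0], 0]])

```text
time_s: 17.8
eef_pos: [0.6034, -0.008, 0.0682]
eef_rot: [-0.001, 0.846, 0.534, -0.0]
wrist_force: [-6.2, 1.1, 7.3]
opening: 0.268
```

```bash
python3 - <<'E'
from go import *
W=[];S=[];O=[]
for i in range(8):
    W.append(viewer.camera("wrist"));S.append(viewer.camera("scene"));o=monitor.get_obs();O.append(o["opening"])
print(np.round(O,4),o["time_s"],o["wrist_force"].round(1),o["torque"].round(2))
q=np.load("fix.npy");x=np.array([np.cos(q[2]),np.sin(q[2])]);y=np.array([-x[1],x[0]])
for n,a in dict(nut=(0,78,75),socket=(0,65,90),head=(0,117,80),post=(45,40,60)).items():
    P=[*(q[:2]+x*a[0]/1e3+y*a[1]/1e3),a[2]/1e3];print(n,"scene",proj("scene",P).round(),"wrist",proj("wrist",P).round())
def sd(L):
    return np.stack([cv2.GaussianBlur(i,(0,0),.8).astype(float).mean(2) for i in L]).std(0)
s=sd(S);w=sd(W)
for n,a in(("scene",s),("wrist",w)):
    m=a>max(4,np.percentile(a,99.5));v,u=np.nonzero(m);print(n,"n",m.sum(),"max",a.max().round(1),"u",np.percentile(u,[5,50,95]),"v",np.percentile(v,[5,50,95]))
c=lambda im:cv2.resize(im[185:265,150:290],(700,400),interpolation=cv2.INTER_CUBIC)[:, :]
a=c(S[0])[:, 150:550];b=cv2.cvtColor(np.clip(c(s)*8,0,255).astype(np.uint8),cv2.COLOR_GRAY2BGR)[:,150:550]
cv2.imwrite("pics/w9.png",np.hstack([a,b]))
E
```

```text
[0.2669 0.2637 0.2692 0.2686 0.2643 0.2658 0.2707 0.2708] 18.6 [-6.4  1.8  6.6] [ 0.33  0.97 -0.02]
nut scene [242. 226.] wrist [281. 352.]
socket scene [237. 222.] wrist [281. 391.]
head scene [257. 226.] wrist [281. 290.]
post scene [225. 243.] wrist [355. 381.]
scene n 134 max 16.6 u [231.65 235.5  240.  ] v [218. 224. 231.]Traceback (most recent call last):
  File "<stdin>", line 13, in <module>
    return _quantile_unchecked(
        a, q, axis, out, overwrite_input, method, keepdims, weights)
    return _ureduce(a,
                    func=_quantile_ureduce_func,
    ...<5 lines>...
                    overwrite_input=overwrite_input,
                    method=method)
    r = func(a, **kwargs)
    result = _quantile(arr,
                       quantiles=q,
    ...<2 lines>...
                       out=out,
                       weights=wgt)
    previous = arr[previous_indexes]
               ~~~^^^^^^^^^^^^^^^^^^
IndexError: index 0 is out of bounds for axis 0 with size 0
```

Over 0.8 s the only thing changing in the scene view is the socket (u 231–240, v 218–231). Nothing around the head changes in the wrist view, so the head stands. I use the last look to check that the carriage is fully home.

```bash
python3 - <<'E'
from go import *
k=np.load("k6.npy",allow_pickle=True).item();q=np.load("fix.npy");y=np.array([-np.sin(q[2]),np.cos(q[2])])
for v in (340,462): print((at_z("wrist",170+224/1.8,v/1.8,.1,k)[:2]-q[:2])@y)
a=cv2.imread("pics/w6.png")[270:400,150:330];s=viewer.camera("scene")[205:260,195:265]
cv2.imwrite("pics/w9.png",np.hstack([cv2.resize(a,(400,400),interpolation=cv2.INTER_CUBIC),cv2.resize(s,(400,400),interpolation=cv2.INTER_CUBIC)]))
E
```

```text
0.05485257378997383
-0.014173787502785232
```

View pics/w9.png

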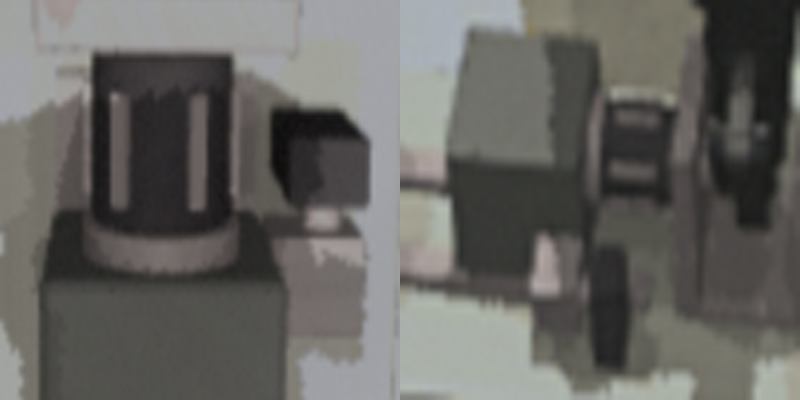

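The lug's front face meets the light stud of the post, at left crop (322,220). The carriage front is at y = 43 mm, which is 29 mm of travel, matching 11.6 rad × 2.5 mm. The socket covers the nut. I hand in.

```bash
python3 -c "
from h import *
print(monitor.get_obs()['opening']);print(workorder.hand_in())"
```

```text
0.26896110238807963
the job is handed in; nothing more can be done
None
```

I wound the wheel clockwise to its stop and let go. Then I gripped the bolt head in the gap and handed the job in still holding it, at about 19 s of the 64 s.

- **Carriage home:** The wheel turned about 11.6 rad, and then about 26 N resisted at the handle. The carriage moved 29–30 mm, which matches that turn, and the pictures show its lug against the stop post's stud.
- **Bolt held:** The jaws read 22.9 mm. The 18 mm handle peg read 16.4 mm, so this fits the 24 mm flats, and it stayed steady to within noise. Over 0.8 s of pictures only the socket moved, and nothing changed around the head.
- **Limits:** The largest wrist force I read was about 29 N, at the stop. I read it only at the end of each move, so brief peaks in between went unseen.
- **Loose things:** The arm never came near them. I did not compare their positions before and after.
- **Not measured directly:** I could not read the bolt and nut turns, so that the nut turns on a standing bolt is inferred from the pictures. The grip sits about 4 mm above the bolt's centre, still on the flats.

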